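# Fit a printed hub onto the winder's splined spindle

## Task

Take the orange dust cap off the winder's spindle and put it in the grey tray. Then take the yellow printed hub from the black build plate and fit it on the splined spindle, turning it to and fro under light pressure until the teeth mesh, then press it fully home and let go. Be gentle, the printed teeth break if forced, and leave everything else where it is.

Things in the scene. Friction and masses are not known exactly. Their poses are not given: they have to be found in the camera images.
- winder: bench winder, fixed: dark housing with a blue band, 160 (its x) x 140 (its y) x 60 mm tall; origin under its centre, on the table. A 60 mm aluminium collar, 6 mm thick, lies on top at its centre; an upright steel spindle stands on it. Its yaw says nothing about the angle of the spindle's teeth.
- seat (a point): centre of the collar's top face, on the spindle axis, 66 mm above the table: where the hub's underside must end. Above it stand the spindle's six straight teeth, 0 to 24 mm up, 60 degrees apart, 37 mm across the tips, each 6 mm wide, on a 26 mm core. The spindle turns stiffly (0.25 N m); its angle is unknown and not measured.
- nose (a point): top of the spindle, 40 mm above the seat. The plain nose above the teeth is 25 mm across from 24 to 32 mm above the seat, then a cone narrowing to 12 mm at the top.
- cap: orange dust cap, an upside-down cup 48 mm across and 46 mm tall (wall 3 mm, 50 g), standing loosely over the spindle on the collar; origin at the centre of its open lower rim, z up. Lift it straight up by more than 45 mm to clear the spindle.
- tray: grey open tray, fixed, 130 (its x) x 120 (its y) mm, 22 mm tall, walls and floor 4 mm; origin under its centre, on the table
- plate: black build plate, fixed, 200 x 200 x 6 mm, flat on the table; origin under its centre
- hub: yellow printed hub on the plate, about 180 g, 46 mm tall, origin at the centre of its underside, z up: hexagonal boss 54 mm across flats (one flat faces its +x, others every 60 degrees) over a foot flange 7 mm thick, about 88 mm across. Open bore through the middle, see hub_bore. Contact forces with the winder above 60 N break it.
- hub_bore (a point): centre of the upper mouth of the hub's bore, 46 mm above its underside. Six keys, 6.8 mm wide, full height, point inward to 28 mm across, at 30, 90, 150.. degrees from the hub's x. They touch the tooth tops with the underside 24 mm above the seat, and pass between the teeth only when turned within about 4 degrees of a match (one every 60 degrees). Side play about 1 mm.
- bracket: blue printed L-bracket, 50 x 38 mm, 30 mm tall, on the plate near the hub; origin under it; leave it
- caliper: digital caliper, 150 mm long, lying flat between the robot and the tray; leave it
- scraper: spatula-like print scraper, 180 mm, lying at the back; leave it
- driver: screwdriver lying at the back; leave it
- gluestick: white bottle-shaped glue stick, 30 mm across, 95 mm tall, standing behind the tray; leave it
- wedge: small yellow test print with a 20 x 35 mm block on a foot, 25 mm tall, far out on the left; leave it
- bushing: aluminium bushing, 40 mm across, 20 mm tall, far out on the right; leave it
There are look-alikes about, which are no part of the job. There is more than one size of the cap; the job needs the middle-sized.

How it is judged (in metres and radians):
On the way, in this order (a step that is already met when the one before it is completed fails the run):
1. the dust cap lies in the tray (x of cap in the frame of tray between -0.06 and 0.06 m and y of cap in the frame of tray between -0.055 and 0.055 m and z of cap in the frame of tray below 0.055 m and linear speed of cap below 0.05 m/s), for 0.2 s.
2. the hub is meshed and fully down on the collar (z of hub in the frame of seat below 0.003 m and horizontal distance between hub and seat below 0.004 m and angle between hub's own z axis and vertical below 0.06 rad), for 0.2 s.
At the end, for the whole second after the job is handed in: The cap rests inside the tray (origin within 60 mm in x and 55 mm in y of its centre, less than 55 mm above its underside); the hub rests on the spindle with its underside within 3 mm of the collar, within 4 mm of the spindle axis and upright within 0.06 rad; both are released and still (all of step 2 and x of cap in the frame of tray between -0.06 and 0.06 m and y of cap in the frame of tray between -0.055 and 0.055 m and z of cap in the frame of tray below 0.055 m and linear speed of each of hub, cap below 0.02 m/s); the robot touches nothing.
It fails at once if the hub is forced: more than 60 N between hub and winder (contact force between hub and winder above 60 N).
It fails at once if a bystander is moved by more than 30 mm (distance of any of bracket, caliper, scraper, driver, gluestick, wedge, bushing from where it was at the start of the episode above 0.03 m).
It also fails if it takes over 70 s, if anything falls off the work surface, if the arm or the gripper's body presses on something with over 40 N, if the wrist force passes 120 N, or if a joint passes its speed limit or range.

## Robot

A 6-joint arm with a two-finger parallel gripper is mounted at the origin on the work surface. World frame = base frame: x ahead of the robot, y to its left, z up, the work surface at z = 0. Lengths are in mm, angles in rad, forces in N, time in s.
With the tool pointing down it reaches from about 275 to 750 mm from the base axis. Payload 10.2 kg.
Tool frame: the origin (TCP) lies midway between the tips of the shut fingers; the grasp point (between the pads) lies 19 mm behind it; z points along the fingers, y is the direction in which the jaws open and shut (so a half turn about z gives the same grasp; the last joint's range is limited). The gripper opens to 85 mm and grips with 20 to 120 N. Pads are 22 mm wide; open, the fingers measure 114 mm over their backs; the gripper's body (76 mm by 85 mm) begins 54 mm behind the grasp point. The pads swing forward as they close: fully open they stand 13 mm farther back than shut.
Start: joints at [-1.418, 0.313, 1.498, -0, 1.331, -0.223], TCP at [192.672, -488.374, 231.294] pointing down, gripper open.
Joint ranges: [-2.94, 2.94], [-0.97, 2.17], [0.19, 2.56], [-1.23, 4.37], [0.02, 3.11], [-2.88, 2.88]. Speed limits (rad/s): [2.39, 2.39, 3.01, 3.14, 3.14, 3.14].

## Interface

Orientations are given as a unit quaternion [w, x, y, z].
In Python, from rig import sense, capture, finish_job, search_frame, trace gives the robot as it stands.
- The arm moves only by the tool arm_command, never from a script. Its argument "steps" is one flat list of numbers, 5 for each row, row after row: the shift along the world's x, y, z in units of 50 mm (1.0 is 50 mm), then the turn about the world's z in units of 5 degrees (1.0 is 5 degrees), then the opening in per cent of the stroke, from 0 (shut) to 100 (fully open). In form: [dx, dy, dz, twist, fingers, dx, dy, dz, twist, fingers, ...]. A call has 1 to 5 rows; each row shifts and turns the commanded pose from where the row before left it; what a row does not reach is not made up. A row lasts 1/8 s, in which the tool goes at most 62.5 mm and 10.7 degrees, less where a joint would pass 70% of its speed; a pose out of reach is approached as far as the arm can. A call is refused whole if a number of a shift passes 1 or a number of a turn 1, either way. A call with a gripper value outside its range is refused whole. The fingers move at their own pace and stop on an object; "grip_force" is the grip in N (left out, the last holds). Time passes only in rows, so rows that do not move let the fingers close. It gives the time, the measured TCP pose, the force and the opening at its end, in the units of the state.
- sense(): the state, without advancing time (a new reading comes with each control period).
- capture(name): name is "scene" or "top"; returns a dict with "frame" (480x640x3 uint8, blue, green, red), "fov_y" (degrees; the focal length in pixels is half the picture's height over the tangent of half this angle, whatever the lens; pixels are square), "cx", "cy" (the principal point, pixels), "extrinsics" (4x4, takes a point from world to camera coordinates). Camera axes: x right, y down, z forward; pixel columns grow to the right and rows downward; lengths in mm; the calibration is good to about 2 mm. A picture is of the moment at which its call begins. There is no depth.
- finish_job(): hands the job in, once; it reports no verdict.
Trained networks look in a picture, given as the dict that the camera call returned (one of the last four; its "shot" number tells which), for a name from the list of things; names that differ only in an ending like _2 or _b are one class to them, and where a whole thing is asked for, a point or a joint stands for the part that bears it (a point fixed in the world has none). Each returns a list of dicts, best first, with "score" (0 to 1); they miss things now and then, are a little off and sometimes report something else, mostly with a low value. They report only what shows in the picture. A call takes as long as a camera call. They do not tell look-alikes from the thing itself.
- search_frame(picture, target): "point" ([x, y, z] in mm, in world coordinates, good to about 4 mm: the middle of the surface that is visible of it).
- trace(picture, target): "mask" (480x640 bool, what is visible of it).
The state is a dict: "time_s": time; "joints": joint angles; "dq": joint speeds; "tau": joint torques, N m; "eef_pos": TCP position; "ee_rot": TCP orientation; "force": force on the tool from outside, world axes, zero at the start; "wrist_torque": the same for the moment, N m; "grip_width": opening from 0.0 (shut) to 1.0 (fully open).
Only numpy, scipy, OpenCV 4.12 (cv2) and the standard library are available. Lean on these libraries where they do the work, as an engineer would, in place of code of your own. Each camera call takes 0.05 s, during which the arm holds its last target. There are 200 camera calls.

## Working session

There is one attempt and no reset: what is moved stays moved. The work goes in short steps, Python scripts to look and compute and a tool call to move; the robot and the scene stay as the last step left them, time stands still between calls to the robot, and variables do not carry over. Pictures are saved under pics/ and viewed, on a budget of 10 in all, crops included, one or two more only if the job needs it, and the job is handed in when it is done.

Besides the shell and the picture viewer there is one more tool, called after "Call:" in YAML: its name, and indented under it one key for each argument. arm_command: Moves the arm, as the interface text tells. Its arguments: {"type":"object","properties":{"steps":{"type":"array"},"grip_force":{"type":"number"}},"required":["steps"]}

```bash
mkdir -p pics; cat > h.py <<'E'
import numpy as np,cv2
from rig import sense,capture,finish_job,search_frame,trace
def proj(c,p):
    p=np.atleast_2d(p); q=(c["extrinsics"]@np.c_[p,np.ones(len(p))].T)[:3]
    f=240/np.tan(np.radians(c["fov_y"])/2)
    return np.c_[f*q[0]/q[2]+c["cx"],f*q[1]/q[2]+c["cy"]]
def ray(c,u,z):
    f=240/np.tan(np.radians(c["fov_y"])/2)
    R=c["extrinsics"][:3,:3];o=-R.T@c["extrinsics"][:3,3]
    d=R.T@np.array([(u[0]-c["cx"])/f,(u[1]-c["cy"])/f,1]); return o+d*(z-o[2])/d[2]
E
python3 - <<'E'
from h import *
s=sense();print(s)
for n in("scene","top"):
    c=capture(n);cv2.imwrite(f"pics/{n}1.png",c["frame"]);print(n,c["fov_y"],c["cx"],c["cy"],c["extrinsics"].round(3).tolist())
    for t in("cap","hub","hub_bore","winder","tray","plate","nose","seat","bracket"):
        for r in search_frame(c,t)[:4]: print(t,np.round(r["point"]),round(r["score"],2),proj(c,r["point"]).round())
E
```

```text
{'time_s': 0.0, 'joints': array([-1.41843871e+00,  3.13448604e-01,  1.49843982e+00, -2.25415309e-05,
        1.33103280e+00, -2.23399968e-01]), 'dq': array([-0.00171577, -0.00018073,  0.000418  ,  0.00075068, -0.00041035,
        0.00197719]), 'tau': array([-1.12334965e-03, -4.12267685e+01, -2.59745228e+01, -2.51963884e-04,
        4.10290013e-03, -6.15284932e-06]), 'eef_pos': array([ 192.60485607, -488.10615163,  230.73477249]), 'ee_rot': array([-6.64255104e-04,  9.82401916e-01,  1.86778033e-01,  1.26515657e-05]), 'force': array([ 0.87752218, -1.14799198, -0.08258031]), 'wrist_torque': array([0.01550342, 0.06352013, 0.04175826]), 'grip_width': 1.000559172555671}
scene 53.572006162323895 311.64764332896704 236.9293651436941 [[0.647, 0.762, -0.017, -353.25], [0.511, -0.45, -0.733, -240.562], [-0.566, 0.466, -0.68, 1558.157], [0.0, 0.0, 0.0, 1.0]]
cap [ 667. -231.   67.] 0.97 [[266. 309.]]
cap [ 518. -245.  106.] 0.87 [[221. 262.]]
cap [ 518. -368.   29.] 0.74 [[179. 311.]]
cap [552. 227.  27.] 0.29 [[375. 208.]]
hub [552. 227.  25.] 0.23 [[374. 209.]]
hub_bore [554. 227.  24.] 0.67 [[
[... 453 characters left out ...]
 [-0.984, -0.022, -0.178, 581.209], [0.179, -0.012, -0.984, 1021.824], [0.0, 0.0, 0.0, 1.0]]
cap [ 503. -234.  112.] 0.76 [[411. 266.]]
cap [ 646. -217.   65.] 0.76 [[398. 209.]]
cap [ 504. -360.   35.] 0.58 [[455. 270.]]
cap [606. 162.  39.] 0.27 [[243. 224.]]
hub [537. 233.  11.] 0.59 [[214. 253.]]
hub [ 504. -235.  114.] 0.33 [[411. 265.]]
hub_bore [533. 234.  11.] 0.63 [[214. 254.]]
winder [ 500. -232.   59.] 0.64 [[405. 270.]]
winder [ 744. -264.   24.] 0.39 [[413. 176.]]
tray [609.  -0.  -1.] 0.8 [[309. 227.]]
nose [ 496. -230.   61.] 0.59 [[404. 271.]]
seat [ 499. -229.   59.] 0.91 [[404. 270.]]
bracket [608. 162.  38.] 0.57 [[243. 223.]]
bracket [ 499. -228.   57.] 0.29 [[403. 270.]]
```

View pics/scene1.png

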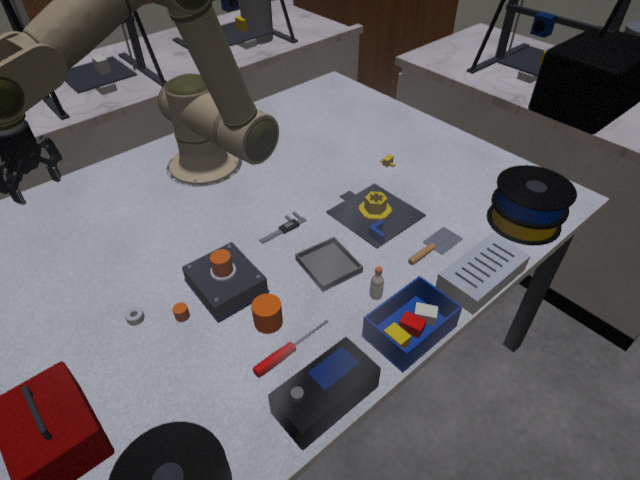

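View pics/top1.png

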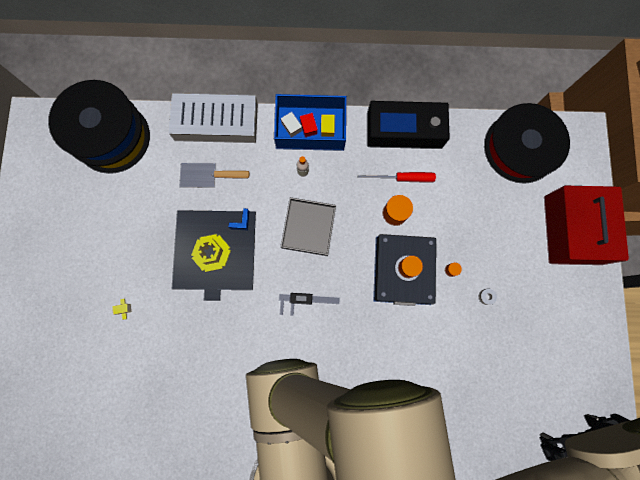

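```bash
cat >> h.py <<'E'
from scipy.optimize import minimize
def circ(p,r,z): 
    a=np.linspace(0,2*np.pi,48,endpoint=False); return np.c_[p[0]+r*np.cos(a),p[1]+r*np.sin(a),np.full(48,z)]
def fit(cs,ms,p0,pts):
    """xy whose projected convex hull best overlaps the masks"""
    def cost(p):
        t=0
        for c,m in zip(cs,ms):
            im=np.zeros((480*4,640*4),np.uint8)
            h=cv2.convexHull(np.round(proj(c,pts(p))*4+1.5).astype(np.int32));cv2.fillConvexPoly(im,h,1)
            b=cv2.resize(m.astype(np.uint8),None,fx=4,fy=4,interpolation=cv2.INTER_NEAREST)
            t+=1-(im&b).sum()/max(1,(im|b).sum())
        return t
    r=minimize(cost,p0,method="Nelder-Mead",options=dict(initial_simplex=[p0,p0+np.array([8,0]),p0+np.array([0,8])],xatol=.2,fatol=1e-4));return r.x,r.fun
def colmask(c,p,rad,lo,hi,s=130):
    hsv=cv2.cvtColor(c["frame"],cv2.COLOR_BGR2HSV);m=cv2.inRange(hsv,(lo,s,60),(hi,255,255))
    k=np.zeros_like(m);u=proj(c,p)[0];cv2.circle(k,tuple(int(v) for v in u),rad,255,-1);return (m&k)>0
def rect(c,p,z,half,n):
    g=np.array([[p[0]+half,p[1]+half,z],[p[0]+half,p[1]-half,z],[p[0]-half,p[1]-half,z],[p[0]-half,p[1]+half,z]])
    H=cv2.getPerspectiveTransform(proj(c,g).astype(np.float32),np.float32([[0,0],[n,0],[n,n],[0,n]]))
    return cv2.warpPerspective(c["frame"],H,(n,n),flags=cv2.INTER_CUBIC)
E
python3 - <<'E'
from h import *
S=capture("scene");T=capture("top")
cap=lambda p:np.r_[circ(p,24,66),circ(p,24,112)]
hub=lambda p:np.r_[circ(p,44,6),circ(p,44,13),circ(p,30,52)]
for n,q,f,lo,hi,rad,sat in(("cap",[510,-240,90],cap,3,17,22,130),("hub",[537,233,30],hub,20,35,34,100)):
    ms=[colmask(c,q,rad,lo,hi,sat) for c in(S,T)];print(n,[m.sum() for m in ms])
    p=np.array(q[:2],float)
    for cs,m in(([S],ms[:1]),([T],ms[1:]),([S,T],ms)): print(fit(cs,m,p,f))
for n,c in(("scene",S),("top",T)):
    for t in("tray","plate","winder","bracket"):
        m=trace(c,t)
        if m: 
            k=np.argwhere(m[0]["mask"])[:,::-1].astype(np.float32); r=cv2.minAreaRect(k)
            z={"tray":22,"plate":6,"winder":60,"bracket":0}[t]
            print(n,t,m[0]["score"],[ray(c,b,z)[:2].round().tolist() for b in cv2.boxPoints(r)],ray(c,k.mean(0),z).round())
i=rect(T,[535,233],52,60,480);j=rect(S,[535,233],52,60,480);k=rect(T,[506,-235],60,110,480)
cv2.imwrite("pics/rect1.png",cv2.resize(np.hstack([i,j]),(800,400)))
cv2.imwrite("pics/rect2.png",np.hstack([k]))
E
```

```text
cap [np.int64(345), np.int64(399)]
(array([ 504.82649803, -237.68608475]), np.float64(0.3715392503133189))
(array([ 504.56158161, -238.22320318]), np.float64(0.10439792047210905))
(array([ 504.32515144, -237.61620712]), np.float64(0.4787756437575299))
hub [np.int64(583), np.int64(925)]
(array([539.90496826, 240.45690918]), np.float64(0.22583944094085562))
(array([537.79949951, 242.80895996]), np.float64(0.22996913933020913))
(array([538.51565933, 242.14923286]), np.float64(0.46413358199777077))
scene tray 0.84 [[541.0, -53.0], [551.0, 105.0], [697.0, 41.0], [680.0, -101.0]] [622.  -9.  22.]
scene plate 0.73 [[461.0, 122.0], [353.0, 350.0], [648.0, 337.0], [715.0, 133.0]] [557. 225.   6.]
scene winder 0.83 [[428.0, -316.0], [405.0, -139.0], [625.0, -181.0], [630.0, -336.0]] [ 540. -255.   60.]
scene bracket 0.72 [[558.0, 190.0], [578.0, 231.0], [647.0, 173.0], [627.0, 135.0]] [604. 185.   0.]
top plate 0.76 [[424.0, 334.0], [653.0, 340.0], [647.0, 134.0], [418.0, 136.0]] [539. 237.   6.]
top winder 0.85 [[417.0, -155.0], [585.0, -159.0], [585.0, -309.0], [417.0, -301.0]] [ 499. -230.   60.]
top bracket 0.55 [[609.0, 204.0], [654.0, 163.0], [627.0, 135.0], [582.0, 176.0]] [619. 172.   0.]
```

View pics/rect1.png

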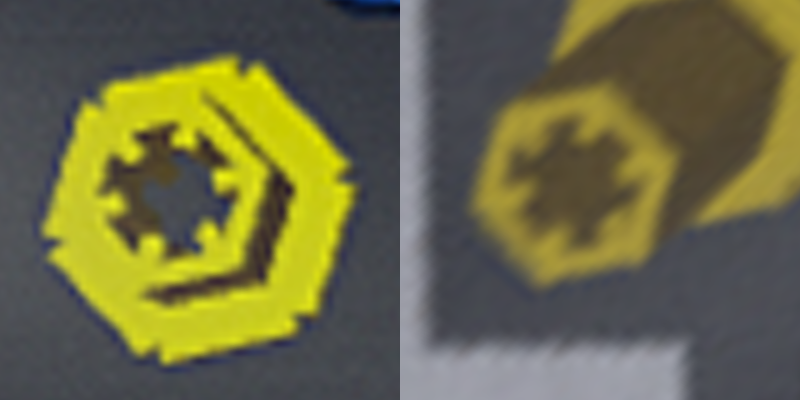

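Call:
arm_command:
  steps: [0.9,0.72,0,0,100,0.9,0.72,0,0,100,0.9,0.72,0,0,100,0.9,0.72,0,0,100,0.9,0.72,0,0,100]
  grip_force: 25

```text
time_s: 2.12
eef_pos: [419.0, -307.0, 231.5]
ee_rot: [0.0, 0.982, 0.187, 0.0]
force: [0.3, -0.1, -0.6]
grip_width: 1.001
```

Call:
arm_command:
  steps: [0.87,0.7,0,0,100,0.87,0.7,-0.4,0,100,0,0,-0.4,0,100,0,0,0,0,100,0,0,0,0,100]

```text
time_s: 2.75
eef_pos: [504.7, -239.0, 192.2]
ee_rot: [0.0, 0.982, 0.186, 0.0]
force: [-0.1, -1.4, 0.3]
grip_width: 0.998
```

```bash
python3 - <<'E'
from h import *
s=sense();print(s["eef_pos"],s["joints"],s["force"],s["ee_rot"])
S=capture("scene");cv2.imwrite("pics/a.png",cv2.resize(S["frame"][170:350,110:350],(800,600),interpolation=cv2.INTER_CUBIC))
E
```

```text
[ 504.65297727 -238.99807629  192.24140274] [-6.52099719e-01  4.16941862e-01  1.45475506e+00 -2.61595301e-05
  1.26864100e+00  5.43720351e-01] [-0.10683339 -1.35865811  0.25636597] [4.75329587e-04 9.82474608e-01 1.86395413e-01 4.09637497e-04]
```

View pics/a.png

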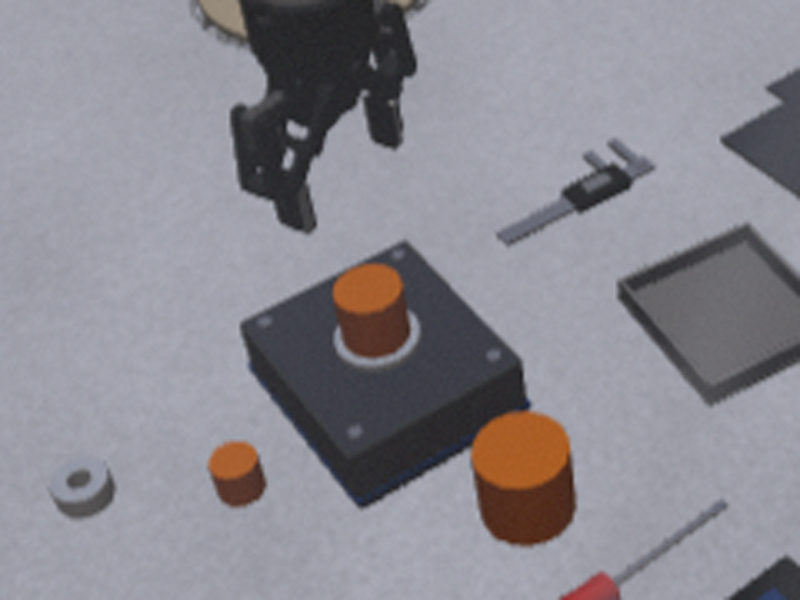

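Crop: the middle-sized cap stands on the winder's collar at crop (370,310); large at (522,478), small at (237,472). The open fingers are straight above the middle one. Descending.

Call:
arm_command:
  steps: [0,0,-0.6,0,100,0,0,-0.6,0,100,0,0,-0.5,0,100,0,0,-0.3,0,100,0,0,-0.16,0,100]

```text
time_s: 3.42
eef_pos: [504.7, -238.8, 83.4]
ee_rot: [0.0, 0.982, 0.187, 0.0]
force: [0.2, -0.5, 0.0]
grip_width: 0.999
```

Call:
arm_command:
  steps: [0,0,0,0,20,0,0,0,0,20,0,0,0,0,20,0,0,0,0,20,0,0,0,0,20]

```text
time_s: 4.05
eef_pos: [505.1, -238.6, 84.3]
ee_rot: [0.001, 0.982, 0.187, 0.001]
force: [-0.8, -0.3, 6.6]
grip_width: 0.549
```

Call:
arm_command:
  steps: [0,0,0.2,0,20,0,0,0.5,0,20,0,0,0.8,0,20,0,0,0.6,0,20,0,0,0,0,20]

```text
time_s: 4.68
eef_pos: [505.4, -238.8, 190.7]
ee_rot: [0.002, 0.982, 0.187, 0.002]
force: [-0.3, -0.1, -1.2]
grip_width: 0.548
```

```bash
python3 - <<'E'
from h import *
s=sense();print(s["eef_pos"],s["grip_width"],s["force"])
S=capture("scene");T=capture("top")
print([ray(T,u,22).round() for u in((290,198),(336,206),(327,255),(281,248))])
print([ray(S,u,22).round() for u in((295,263),(334,238),(362,264),(323,288))])
p=s["eef_pos"][:2]
cap=lambda q:np.r_[circ(q,24,150),circ(q,24,196)]
for c in(S,T):
    m=colmask(c,[*p,150],25,3,17);k=np.argwhere(m)
    print(k.min(0),k.max(0),k.mean(0)[::-1], proj(c,[*p,s["eef_pos"][2]-18+23]))
# winder view: collar/spindle
i=rect(S,[504,-238],66,50,500);cv2.imwrite("pics/sp.png",i)
cv2.imwrite("pics/b.png",np.hstack([cv2.resize(i,(400,400)),cv2.resize(S["frame"][180:300,170:290],(400,400),interpolation=cv2.INTER_CUBIC)]))
E
```

```text
[ 505.38196769 -238.83932143  190.72932431] 0.5480809225511529 [-0.31720899 -0.09578755 -1.21928149]
[array([679.,  49.,  22.]), array([661., -68.,  22.]), array([536., -47.,  22.]), array([551.,  67.,  22.])]
[array([567., -72.,  22.]), array([563.,  63.,  22.]), array([680.,  51.,  22.]), array([675., -74.,  22.])]
[218 209] [242 223] [215.57522124 228.53097345] [[213.77271823 228.39484813]]Traceback (most recent call last):
  File "<stdin>", line 10, in <module>
    return umr_minimum(a, axis, None, out, keepdims, initial, where)
ValueError: zero-size array to reduction operation minimum which has no identity
```

Call:
arm_command:
  steps: [0.41,0.94,0,0,20,0.41,0.94,0,0,20,0.41,0.95,0,0,20,0.41,0.95,-0.4,0,20,0.41,0.95,-0.6,0,20]

```text
time_s: 5.4
eef_pos: [607.5, -0.2, 136.9]
ee_rot: [-0.0, 0.982, 0.187, -0.0]
force: [0.3, -0.6, -0.9]
grip_width: 0.548
```

Call:
arm_command:
  steps: [0,0,-0.6,0,20,0,0,-0.7,0,20,0,0,-0.7,0,20,0,0,-0.23,0,20,0,0,0,0,20]

```text
time_s: 6.02
eef_pos: [606.8, -1.8, 26.2]
ee_rot: [-0.0, 0.982, 0.187, -0.001]
force: [0.5, -0.4, -0.8]
grip_width: 0.547
```

```bash
python3 - <<'E'
from h import *
s=sense();print(s["eef_pos"],s["grip_width"],s["force"])
S=capture("scene");T=capture("top")
i=rect(T,[504,-238],90,40,400);j=rect(S,[504,-238],90,40,400)
cv2.imwrite("pics/b.png",np.vstack([np.hstack([i,j]),cv2.resize(S["frame"][190:300,200:420],(800,400),interpolation=cv2.INTER_CUBIC)])[:,:][:600])
cv2.imwrite("pics/b.png",cv2.resize(cv2.imread("pics/b.png"),(800,600)))
E
```

```text
[606.80712398  -1.84483307  26.2492627 ] 0.5472399948457402 [ 0.46129597 -0.35151427 -0.84172445]
```

View pics/b.png

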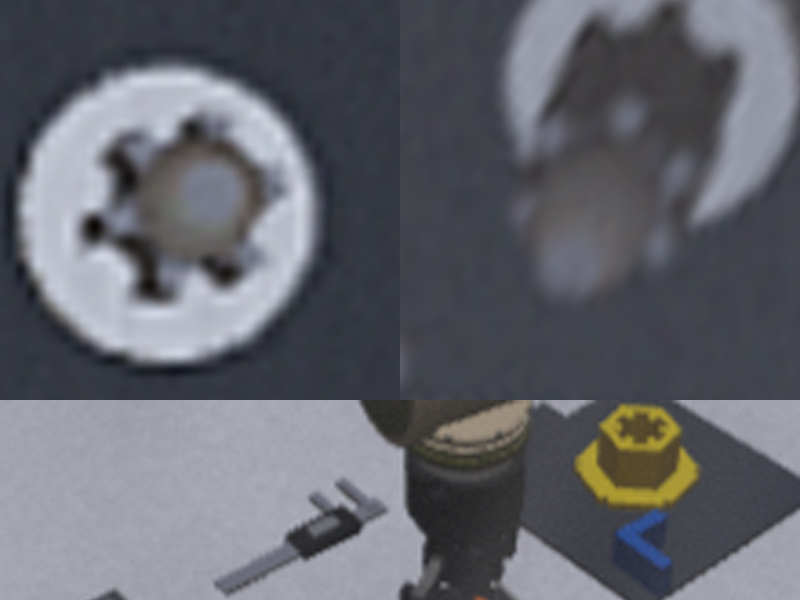

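Call:
arm_command:
  steps: [0,0,-0.07,0,20,0,0,0,0,20,0,0,0,0,80,0,0,0,0,80,0,0,0,0,80]

```text
time_s: 6.75
eef_pos: [607.2, -1.9, 23.4]
ee_rot: [0.0, 0.982, 0.187, 0.0]
force: [1.2, 0.6, 0.4]
grip_width: 0.8
```

Call:
arm_command:
  steps: [0,0,0.3,0,80,0,0,0.8,0,100,0,0,1,0,100,-0.3,0.9,0.2,-1,100,-0.3,0.9,0,-1,100]

```text
time_s: 7.38
eef_pos: [577.4, 88.9, 140.7]
ee_rot: [0.0, 0.995, 0.098, 0.002]
force: [-0.3, -0.4, 0.2]
grip_width: 1.0
```

```bash
python3 - <<'E'
from h import *
s=sense();print(s["eef_pos"],s["grip_width"],s["force"])
S=capture("scene");T=capture("top")
q=[606,-2,25];cap=lambda p:np.r_[circ(p,24,4),circ(p,24,50)]
for c in(S,T):
    m=colmask(c,q,25,3,17);print(m.sum(), fit([c],[m],np.array([606.,-2]),cap) if m.sum() else 0)
# collar: bright grey on dark housing, top face circle r30 at z=66; sub-mask ring outline via minEnclosing hull
for c in(S,T):
    i=rect(c,[504,-238],66,45,450);g=cv2.cvtColor(i,cv2.COLOR_BGR2GRAY)
    th,b=cv2.threshold(g,0,255,cv2.THRESH_OTSU);cs=max(cv2.findContours(b,0,1)[0],key=cv2.contourArea)
    e=cv2.fitEllipse(cv2.convexHull(cs));print(e,504+(225-e[0][1])*.2,-238+(225-e[0][0])*.2)
hub=[]
E
```

```text
[577.38849537  88.9235518  140.72044377] 0.9995771991008562 [-0.25266446 -0.44095814  0.21108776]
192 (array([576.32824707,  27.30969238]), np.float64(0.562929061784897))
331 (array([6.05880947e+02, 4.79032516e-01]), np.float64(0.0968128855380398))
((229.5142822265625, 213.3719940185547), (301.76690673828125, 311.5290832519531), 27.55198097229004) 506.3256011962891 -238.9028564453125
((217.99781799316406, 225.48231506347656), (302.0476379394531, 303.172607421875), 62.555511474609375) 503.9035369873047 -236.5995635986328
```

Call:
arm_command:
  steps: [-0.15,0.61,0,-1,100,-0.15,0.61,0,-1,100,-0.15,0.61,0,-1,100,-0.15,0.61,0,-1,100,-0.15,0.6,0,-1,100]

```text
time_s: 8.1
eef_pos: [539.8, 240.6, 139.2]
ee_rot: [-0.0, 0.993, -0.119, 0.001]
force: [-0.1, 0.5, -0.0]
grip_width: 0.999
```

Call:
arm_command:
  steps: [0,0,0,-0.75,100,0,0,0,0,100]

```text
time_s: 8.35
eef_pos: [540.0, 239.9, 139.0]
ee_rot: [-0.0, 0.989, -0.149, 0.0]
force: [0.4, 0.6, 0.2]
grip_width: 0.994
```

```bash
python3 - <<'E'
from h import *
s=sense();print(s["eef_pos"],s["joints"],s["ee_rot"])
S=capture("scene");cv2.imwrite("pics/c.png",cv2.resize(S["frame"][140:260,300:460],(800,600),interpolation=cv2.INTER_CUBIC))
E
```

```text
[539.9994804  239.92019579 138.98336558] [ 2.20046329e-01  5.37376005e-01  1.41454018e+00 -1.40211217e-04
  1.18885750e+00  2.09031051e+00] [-8.73255461e-05  9.88814613e-01 -1.49149217e-01  4.05322110e-04]
```

View pics/c.png

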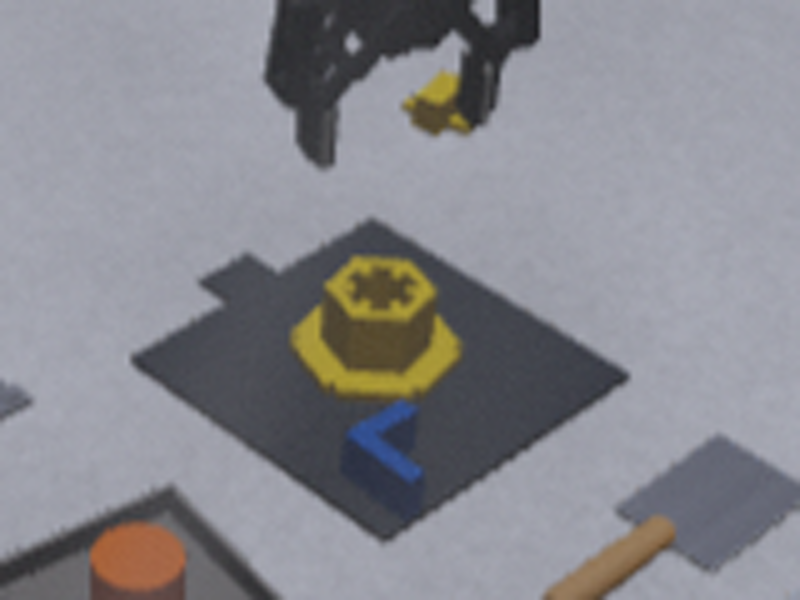

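Cap sits in tray (crop (138,570)); the hub at (380,320) is clear of the bracket along the jaw line. Descending on it.

Call:
arm_command:
  steps: [0,0.02,-0.7,0,100,0,0,-0.7,0,100,0,0,-0.6,0,100,0,0,-0.4,0,100,0,0,0,0,100]
  grip_force: 45

```text
time_s: 9.02
eef_pos: [539.3, 240.4, 17.4]
ee_rot: [0.0, 0.989, -0.149, -0.001]
force: [0.6, -0.2, 0.3]
grip_width: 1.003
```

Call:
arm_command:
  steps: [0,0,0,0,40,0,0,0,0,40,0,0,0,0,40,0,0,0,0,40,0,0,0,0,40]

```text
time_s: 9.65
eef_pos: [540.4, 241.2, 19.7]
ee_rot: [-0.0, 0.989, -0.15, 0.001]
force: [-0.9, -0.8, 6.7]
grip_width: 0.625
```

Call:
arm_command:
  steps: [0,0,0.3,0,40,0,0,0.7,0,40,0,0,0.8,0,40,0,0,0.8,0,40,-0.07,-0.96,0.2,0,40]

```text
time_s: 10.28
eef_pos: [536.9, 194.5, 161.8]
ee_rot: [-0.001, 0.989, -0.148, 0.003]
force: [0.1, -0.6, -2.5]
grip_width: 0.627
```

Call:
arm_command:
  steps: [-0.07,-0.96,0,1,40,-0.07,-0.96,0,1,40,-0.07,-0.96,0,1,40,-0.07,-0.96,0,1,40,-0.07,-0.96,0,1,40]

```text
time_s: 10.9
eef_pos: [518.3, -48.3, 159.2]
ee_rot: [0.0, 0.998, 0.069, 0.0]
force: [0.2, -0.0, -2.0]
grip_width: 0.624
```

Call:
arm_command:
  steps: [-0.07,-0.96,0,0.9,40,-0.07,-0.96,0,0,40,-0.07,-0.96,0,0,40,-0.09,-0.92,0,0,40,0,0,0,0,40]

```text
time_s: 11.52
eef_pos: [503.0, -239.5, 158.9]
ee_rot: [0.0, 0.994, 0.105, 0.0]
force: [-0.2, 0.1, -2.4]
grip_width: 0.628
```

```bash
cat >> h.py <<'E'
def rot_jaw(s):
    q=s["ee_rot"];return 2*np.degrees(np.arctan2(q[2],q[1]))-90
E
python3 - <<'E'
from h import *
s=sense();print(s["eef_pos"],rot_jaw(s),s["joints"],s["grip_width"],s["force"],s["wrist_torque"])
S=capture("scene");T=capture("top")
a=cv2.resize(S["frame"][190:310,170:290],(400,400),interpolation=cv2.INTER_CUBIC)
b=cv2.resize(T["frame"][210:310,355:455],(400,400),interpolation=cv2.INTER_CUBIC)
cv2.imwrite("pics/d.png",np.hstack([a,b]))
p=s["eef_pos"]
for c in(S,T): print(proj(c,[[504.7,-237.6,66],[504.7,-237.6,106],[*p[:2],p[2]-13.7],[*p[:2],p[2]-13.7+7]]).round(1).tolist())
E
```

```text
[ 503.0487979  -239.50382476  158.88842273] -77.92316188311699 [-6.54510425e-01  4.46793819e-01  1.50194297e+00 -2.86413893e-04
  1.19206989e+00  7.05611107e-01] 0.627728303852415 [-0.17221016  0.10228714 -2.42384058] [ 0.07233949 -0.03586814 -0.00276183]
[[222.7, 269.2], [220.2, 257.2], [216.5, 244.8], [216.0, 242.6]]
[[407.8, 267.3], [411.6, 265.5], [416.5, 264.3], [417.2, 264.0]]
```

View pics/d.png

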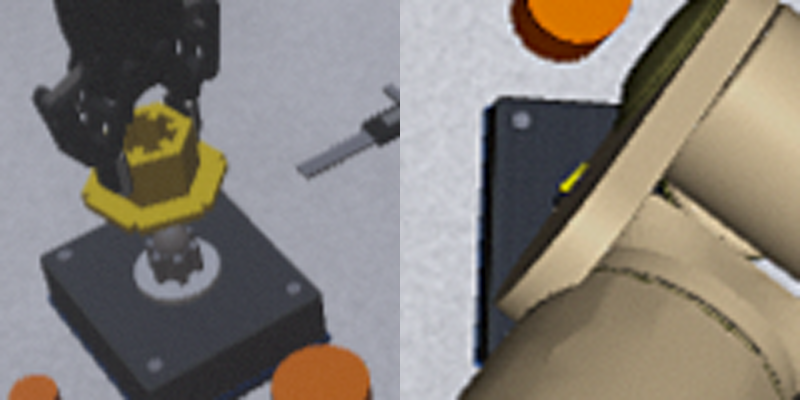

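```bash
cat >> h.py <<'E'
def hexp(p,r,z,yaw):
    a=np.radians(yaw+30+60*np.arange(6));return np.c_[p[0]+r*np.cos(a),p[1]+r*np.sin(a),np.full(6,z)]
E
python3 - <<'E'
from h import *
s=sense();p=s["eef_pos"];S=capture("scene")
m=colmask(S,p-[0,0,5],28,20,35,90)
m=cv2.morphologyEx(m.astype(np.uint8),cv2.MORPH_OPEN,np.ones((2,2)))
k=cv2.convexHull(np.argwhere(m)[:,::-1].astype(np.int32));h=np.zeros((480,640),np.uint8);cv2.fillConvexPoly(h,k,1)
for dz in(12,13.7,16):
  for R in(42,44):
    b=p[2]-dz
    for yaw in (38,42,46):
      f=lambda q:np.r_[hexp(q,R,b,yaw),hexp(q,R,b+7,yaw),hexp(q,31.2,b+46,yaw)]
      r=fit([S],[h>0],p[:2].copy(),f);print(dz,R,yaw,r[0].round(1),round(r[1],3))
print(p)
E
```

```text
12 42 38 [ 516.9 -236.4] 0.122
12 42 42 [ 516.4 -236.8] 0.126
12 42 46 [ 516.6 -237.1] 0.132
12 44 38 [ 514.8 -236.2] 0.098
12 44 42 [ 515.1 -236.3] 0.098
12 44 46 [ 514.8 -237.2] 0.105
13.7 42 38 [ 515.  -235.2] 0.126
13.7 42 42 [ 515.6 -236. ] 0.128
13.7 42 46 [ 514.5 -235.6] 0.135
13.7 44 38 [ 513.7 -235.8] 0.1
13.7 44 42 [ 512.9 -236. ] 0.101
13.7 44 46 [ 513.6 -236.1] 0.105
16 42 38 [ 513.  -234.3] 0.129
16 42 42 [ 513.2 -235.2] 0.131
16 42 46 [ 513.3 -235.3] 0.137
16 44 38 [ 510.9 -234.5] 0.104
16 44 42 [ 511.3 -234.8] 0.103
16 44 46 [ 511.6 -235.8] 0.11
[ 503.47303663 -236.73324787  158.72702449]
```

```bash
python3 - <<'E'
from h import *
s=sense();p=s["eef_pos"];S=capture("scene");k=8;x0,y0=180,212
im=cv2.resize(S["frame"][y0:y0+75,x0:x0+100],(800,600),interpolation=cv2.INTER_CUBIC)
b=p[2]-13.7;yaw=42
def dr(P,col):
    q=((proj(S,P)-[x0-.5,y0-.5])*k).astype(np.int32);cv2.polylines(im,[q],True,col,1)
dr(hexp(p,44,b,yaw),(0,0,255));dr(hexp(p,44,b+7,yaw),(0,0,255));dr(hexp(p,31.2,b+46,yaw),(255,0,0));dr(circ(p,14,b+46),(255,255,0))
dr(circ([504.7,-237.6],30,66),(0,255,0));dr(circ([504.7,-237.6],12.5,98),(0,255,0))
print(p);cv2.imwrite("pics/e.png",im)
E
```

```text
[ 503.68107664 -236.12306774  158.69858469]
```

View pics/e.png

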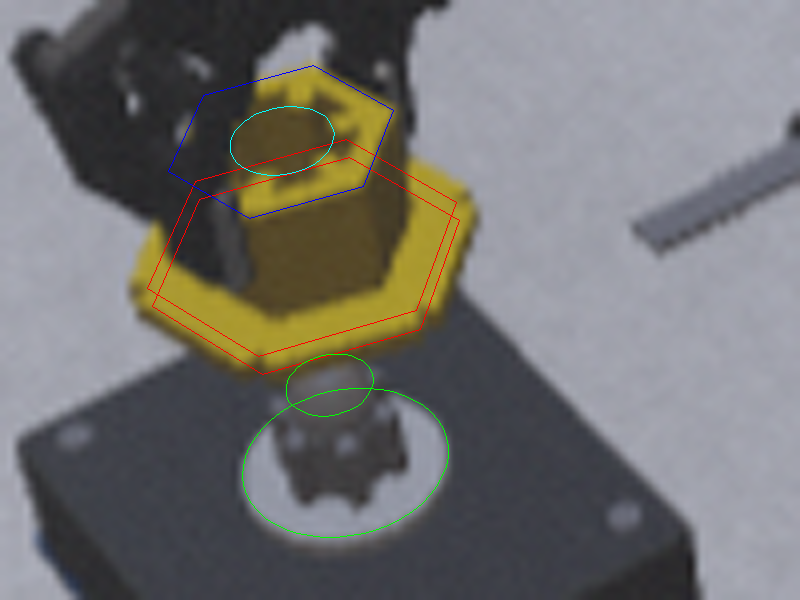

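The overlay shows the hub held square: boss vertices match the prediction (313,66),(393,110),(250,218). The spindle with collar is at (345,468), about 1 px lower than predicted. I'll correct by a couple of mm and lower over the nose.

Call:
arm_command:
  steps: [0.02,-0.03,-0.3,0,40,0,0,-0.2,0,40,0,0,-0.1,0,40,0,0,0,0,40,0,0,0,0,40]

```text
time_s: 12.35
eef_pos: [504.8, -238.5, 128.6]
ee_rot: [0.0, 0.994, 0.107, 0.0]
force: [-0.0, -0.4, -2.4]
grip_width: 0.626
```

Call:
arm_command:
  steps: [0,0,-0.1,0,40,0,0,-0.1,0,40,0,0,0,0,40]

```text
time_s: 12.72
eef_pos: [504.5, -238.2, 117.8]
ee_rot: [-0.0, 0.994, 0.107, -0.0]
force: [0.0, 0.3, -1.2]
grip_width: 0.625
```

Call:
arm_command:
  steps: [0,0,-0.06,0,40,0,0,-0.06,0,40,0,0,0,0,40]

```text
time_s: 13.1
eef_pos: [504.6, -238.3, 112.0]
ee_rot: [-0.0, 0.994, 0.107, -0.0]
force: [0.9, -0.1, -1.4]
grip_width: 0.624
```

Call:
arm_command:
  steps: [0,0,-0.04,0,40,0,0,-0.04,0,40,0,0,0,0,40]

```text
time_s: 13.48
eef_pos: [504.7, -238.4, 108.2]
ee_rot: [-0.0, 0.994, 0.107, 0.0]
force: [-0.5, -1.2, -2.4]
grip_width: 0.628
```

No contact yet; go on in 2 mm steps.

Call:
arm_command:
  steps: [0,0,-0.04,0,40,0,0,-0.04,0,40,0,0,0,0,40]

```text
time_s: 13.85
eef_pos: [504.7, -238.4, 104.1]
ee_rot: [-0.0, 0.994, 0.107, -0.0]
force: [0.7, -0.4, -2.4]
grip_width: 0.627
```

Call:
arm_command:
  steps: [0,0,-0.03,0,40,0,0,0,0,40,0,0,0,0,40]

```text
time_s: 14.22
eef_pos: [505.0, -238.5, 102.9]
ee_rot: [0.0, 0.994, 0.107, 0.0]
force: [2.9, -1.1, -2.5]
grip_width: 0.625
```

Call:
arm_command:
  steps: [0,0,-0.03,0,40,0,0,0,0,40]

```text
time_s: 14.48
eef_pos: [505.1, -238.6, 101.5]
ee_rot: [0.0, 0.994, 0.107, 0.001]
force: [4.9, -1.7, -1.7]
grip_width: 0.626
```

Call:
arm_command:
  steps: [0,0,-0.03,0,40,0,0,0,0,40]

```text
time_s: 14.72
eef_pos: [505.1, -238.6, 100.0]
ee_rot: [0.0, 0.994, 0.107, 0.001]
force: [5.8, -1.2, 0.2]
grip_width: 0.623
```

Call:
arm_command:
  steps: [0.02,-0.005,0,0,40,0,0,-0.03,0,40,0,0,0,0,40]

```text
time_s: 15.1
eef_pos: [505.4, -238.5, 97.9]
ee_rot: [-0.0, 0.994, 0.107, -0.0]
force: [1.3, -1.9, -2.1]
grip_width: 0.626
```

```bash
python3 -c "
from h import *
s=sense();print(s['eef_pos'],rot_jaw(s),s['force'],s['wrist_torque'])"
```

```text
[ 505.40192363 -238.52389886   97.91349435] -77.72019214316794 [ 1.2840051  -1.85473249 -2.10192618] [-0.28795621 -0.34863471 -0.01091394]
```

Call:
arm_command:
  steps: [0,-0.005,-0.03,0,40,0,0,-0.03,0,40,0,0,0,0,40]

```text
time_s: 15.48
eef_pos: [505.5, -238.7, 95.0]
ee_rot: [-0.0, 0.994, 0.107, -0.0]
force: [1.4, -1.2, -3.0]
grip_width: 0.627
```

```bash
python3 -c "
from h import *
s=sense();print(s['eef_pos'],rot_jaw(s),s['force'],s['wrist_torque'])"
```

```text
[ 505.48636379 -238.72958394   95.01408368] -77.72027976369596 [ 1.40750451 -1.2081891  -3.03593692] [-0.0849023  -0.27266561  0.01632786]
```

Call:
arm_command:
  steps: [0,0,-0.04,0,40,0,0,-0.04,0,40,0,0,0,0,40]

```text
time_s: 15.85
eef_pos: [505.6, -238.8, 91.0]
ee_rot: [-0.0, 0.994, 0.107, -0.0]
force: [1.9, 0.5, -2.5]
grip_width: 0.625
```

Call:
arm_command:
  steps: [0,0,-0.04,0,40,0,0,-0.04,0,40,0,0,0,0,40]

```text
time_s: 16.23
eef_pos: [505.6, -238.8, 87.1]
ee_rot: [-0.0, 0.994, 0.107, -0.0]
force: [0.9, 0.6, -3.3]
grip_width: 0.621
```

Call:
arm_command:
  steps: [0,0,-0.04,0,40,0,0,-0.02,0,40,0,0,0,0,40]

```text
time_s: 16.6
eef_pos: [505.6, -238.9, 84.2]
ee_rot: [-0.0, 0.994, 0.107, -0.0]
force: [0.1, 1.2, -1.9]
grip_width: 0.625
```

Call:
arm_command:
  steps: [0,0,-0.03,0,40,0,0,-0.02,0,40,0,0,0,0,40]

```text
time_s: 16.98
eef_pos: [505.6, -238.9, 81.7]
ee_rot: [-0.0, 0.994, 0.107, -0.0]
force: [0.7, 0.0, -2.9]
grip_width: 0.624
```

Call:
arm_command:
  steps: [0,0,-0.02,0,40,0,0,0,0,40]

```text
time_s: 17.23
eef_pos: [505.6, -238.9, 80.7]
ee_rot: [-0.0, 0.994, 0.107, -0.0]
force: [-0.4, -0.8, -2.7]
grip_width: 0.627
```

Call:
arm_command:
  steps: [0,0,-0.02,0,40,0,0,0,0,40]

```text
time_s: 17.48
eef_pos: [505.7, -238.9, 79.8]
ee_rot: [-0.0, 0.994, 0.107, -0.0]
force: [1.0, -0.0, -1.4]
grip_width: 0.627
```

Call:
arm_command:
  steps: [0,0,-0.02,0,40,0,0,0,0,40]

```text
time_s: 17.73
eef_pos: [505.7, -238.9, 79.7]
ee_rot: [0.0, 0.994, 0.107, 0.0]
force: [-3.3, 2.6, 6.9]
grip_width: 0.622
```

Call:
arm_command:
  steps: [0,0,-0.02,0,40,0,0,0,0,40]

```text
time_s: 17.98
eef_pos: [505.7, -238.9, 79.6]
ee_rot: [0.0, 0.994, 0.107, 0.0]
force: [-7.5, 2.1, 16.3]
grip_width: 0.619
```

The tool stopped firmly at 79.6 mm, as expected for the seat. I'll relieve, release and withdraw.

Call:
arm_command:
  steps: [0,0,0.02,0,40,0,0,0,0,75,0,0,0,0,90,0,0,0,0,100,0,0,0,0,100]

```text
time_s: 18.6
eef_pos: [505.7, -238.9, 78.7]
ee_rot: [-0.0, 0.994, 0.107, -0.0]
force: [-0.3, 0.2, -0.1]
grip_width: 1.003
```

Call:
arm_command:
  steps: [0,0,0.2,0,100,0,0,0.6,0,100,0,0,1,0,100,0,0,1,0,100,-0.3,-0.5,0.4,0,100]

```text
time_s: 19.23
eef_pos: [491.6, -263.6, 242.8]
ee_rot: [0.002, 0.994, 0.108, 0.002]
force: [0.1, -0.7, -0.8]
grip_width: 0.997
```

Call:
arm_command:
  steps: [-0.9,-0.7,0,0,100,-0.9,-0.7,0,0,100,-0.9,-0.7,0,0,100,-0.9,-0.7,0,0,100,0,0,0,0,100]

```text
time_s: 19.85
eef_pos: [308.2, -405.8, 239.5]
ee_rot: [0.0, 0.995, 0.105, -0.0]
force: [0.2, 0.1, -0.4]
grip_width: 1.005
```

```bash
python3 - <<'E'
from h import *
s=sense();print(s["eef_pos"],s["force"],s["time_s"])
S=capture("scene");T=capture("top")
for c in(S,T): 
    m=colmask(c,[606,0,25],25,3,17);print(m.sum(),fit([c],[m],np.array([606.,0]),lambda p:np.r_[circ(p,24,4),circ(p,24,50)]))
im=cv2.resize(S["frame"][220:310,160:310],(800,480),interpolation=cv2.INTER_CUBIC)
def dr(P,col):
    q=((proj(S,P)-[159.5,219.5])*800/150).astype(np.int32);cv2.polylines(im,[q],True,col,1)
for P in(hexp([505.7,-238.9],31.2,112,42),hexp([505.7,-238.9],50,66,42)):dr(P,(0,0,255))
cv2.imwrite("pics/f.png",im)
E
```

```text
[ 308.17952927 -405.76913807  239.45721672] [ 0.15809288  0.05154919 -0.41474359] 19.85
190 (array([577.50048828,  25.50830078]), np.float64(0.5671385671385671))
327 (array([6.06364728e+02, 4.98382688e-01]), np.float64(0.10642673521850898))
```

View pics/f.png

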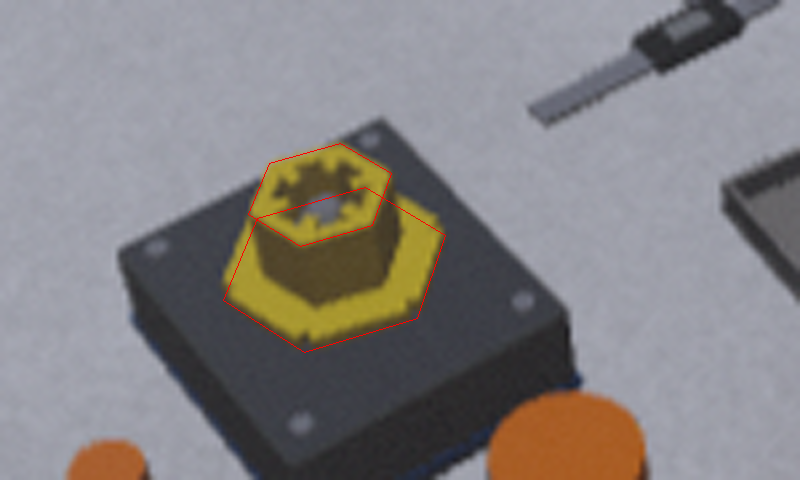

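The hub sits flat on the collar (boss at crop (320,195)), its outline matches the prediction for full depth, and the nose shows inside the bore. Handing in.

```bash
python3 -c "
from rig import finish_job;print(finish_job())"
```

```text
the job is handed in; nothing more can be done
None
```

I put the middle-sized orange cap in the tray, fitted the yellow hub on the splined spindle down to the collar, released it, and handed the job in at about 20 s. The hand-in reports no verdict, so success rests on my own checks.

**Meshing:** I read the tooth angle from the images and turned the hub about 30° to match. The keys slid in at the first try, so turning to and fro was not needed. A 1 mm sideways correction on the way down took off about 6 N of side load.

**Pressing home:** The hub stopped firmly with the tool at 79.6 mm, which puts its underside at the collar's 66 mm. The measured force was about 18 N at most.

**Last checks:**
- **Hub:** in the final picture its outline matches the fully seated prediction to within a few millimetres, with the nose showing just inside the bore.
- **Robot:** the arm is clear and reads no contact force.
- **Cap:** the top camera places it at about (606, 0) mm, near the tray's centre. The scene camera's fit disagreed at about (577, 26), but it is unreliable because only the lit top of the cap was detected. An earlier scene crop showed the cap inside the tray.
- **Bystanders:** I never touched them on purpose and saw no sign of movement, but I did not measure their positions at the end.

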